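# Shut the exhaust-filter lid and lock its quarter-turn fastener

### The arm

A 7-joint arm with a two-finger parallel gripper is mounted at the origin on a cart in front of the work surface, level with it; the furniture and walls round the work are solid. World frame = base frame: x ahead of the robot, y to its left, z up, the work surface at z = 0. Lengths are in m, angles in rad, forces in N, time in s.
With the tool pointing down it reaches from about 0.425 to 0.975 m from the base axis. Payload 16.7 kg.
Tool frame: the origin (TCP) lies on the centre line of the jaws, within the pads' length; the fingertips stand manip.tips_ahead ahead of it and the grasp point (between the pads) lies 5 mm behind it (manip.tips_ahead is the distance from the TCP to the fingertips, in m); z points along the fingers, y is the line along which they close (so a half turn about z gives the same grasp; the last joint's range is limited). The gripper opens to 85 mm and grips with 20 to 120 N. Pads are 22 mm wide; open, the fingers measure 114 mm over their backs; the gripper's body (76 mm by 85 mm) begins 54 mm behind the grasp point. The pads swing forward as they close: fully open they stand 13 mm farther back than shut.
Start: joints at [-1.312, 0.426, 0.074, 1.606, -0.034, 1.111, -0.067], TCP at [0.268, 0.619, 0.245] pointing down, gripper open.
Joint ranges: [-2.85, 2.85], [-0.5, 2.14], [-1.23, 1.37], [0.21, 2.46], [-1.02, 4.16], [0.16, 2.05], [-2.73, 2.73]. Speed limits (rad/s): [1.89, 1.89, 2.39, 2.39, 3.01, 3.01, 3.01].

### API

Orientations are given as a unit quaternion [x, y, z, w].
In Python, from bench import sensors, optics, manip gives the robot as it stands. The module is installed in compiled form; this text tells all that it offers.
- The arm moves only by the shell command python3 -m creep 'ROWS' [OPENING]. ROWS is JSON, one flat list of numbers, 6 for each row, row after row: the shift along the world's x, y, z as a fraction of full scale, then the turn, a rotation vector about the world's x, y, z as a fraction of full scale. A call has 1 to 20 rows; each row shifts and turns the commanded pose from where the row before left it; what a row does not reach is not made up. Full scale, the value 1, is 0.2 m for a shift and 30 degrees for a turn. A row lasts 1/8 s, in which the tool goes at most 62.5 mm and 10.7 degrees, less where a joint would pass 70% of its speed; a pose out of reach is approached as far as the arm can. A call with a number of a shift or a turn outside -1 to 1 is refused whole. A call with a gripper value outside its range is refused whole. OPENING is the opening, from -1 (shut) to 1 (fully open), so that 0 is half open, set as the call begins (- or left out, the last holds). The fingers move at their own pace and stop on an object; the grip force is fixed at half the most. Time passes only in rows, so rows that do not move let the fingers close. It gives the time, the measured TCP pose, the force, the opening and the grip force at its end, in the units of the state.
- sensors.get_obs(): the state, without advancing time (a new reading comes with each control period).
- optics.read_camera(name): name is "side" or "top" or "wrist"; returns (picture, depth): 480x640x3 uint8, blue, green, red; 480x640 float32, m along the optical axis (not along the pixel's ray), 0 where there is no reading.
- optics.camera_info(name): a dict with "fx", "fy", "cx", "cy" (pixels), "k1" (the pictures are not rectified: a ray, as slopes to the right and down, at radius r is drawn at 1 + k1 r^2 times it, then the intrinsics apply), "R" (3x3) and "t" (3): a world point X has camera coordinates R X + t. Camera axes: x right, y down, z forward; pixel columns grow to the right and rows downward; lengths in m; the calibration is good to about 2 mm. A picture is of the moment at which its call begins: read the wrist's pose just before it. camera_info takes no time and is no camera call; for the wrist camera it gives the pose at the moment of the call.
- manip.job_done(): hands the job in; it is judged then, once.
The state is a dict: "clock": time; "joint_positions": joint angles; "joint_velocities": joint speeds; "joint_efforts": joint torques, N m; "position": TCP position; "ee_rot": TCP orientation; "force": force on the tool from outside, world axes, zero at the start; "ft_torque": the same for the moment, N m; "finger_gap": finger opening in m; "grip_force": force on a finger pad.
Only numpy, scipy, OpenCV 4.12 (cv2) and the standard library are available. Lean on these libraries where they do the work, as an engineer would, in place of code of your own. Each camera call takes 0.05 s, during which the arm holds its last target. There are 200 camera calls.

### The job

A clean filter has just been laid in the spectrometer's exhaust-filter housing. Push the lid shut, then set a fingertip in the slot of the round fastener, press the lid down against its springy seal and turn the fastener a quarter turn clockwise (seen from above) until the lid is locked flush. Work with the fingertips alone, never lift the lid further open, and leave the loupe, the steel sample, the oil bottle and the screwdriver where they are.

Things in the scene. Friction and masses are not known exactly. Their poses are not given: they have to be found in the camera images.
- filter_housing: Grey open-topped metal box, fixed to the worktop: 230 mm front to back (x), 200 mm wide (y), 84 mm high; origin under its centre on the worktop, z up, front to -x. The white lid is hinged along the back edge (line along y at x = +118.5 mm, z = 87 mm). A brass port sticks out 25 mm from the rear half of each side.
- filter_lid (a joint): Lid angle, rad: 0 = shut (lid top level, 90 mm above the worktop), growing as the front edge rises. A 4 mm plate reaching 238 mm forward of the hinge line, 206 mm wide; the stiff hinge (0.45 N m) keeps it where it is left. Let go on its springy front seal it stays about 0.03 ajar; 10 to 15 N down at the fastener shuts it fully; unless locked it springs up again.
- lid_flat (a point): Point on the lid's upper face, on the bare flat left of the fastener: 148.5 mm forward of the hinge line, 75 mm left of the lid's centre line (bare from 50 to 100 mm). Axes are the lid's: z out of the lid, -x to its front edge. A good place to push the lid down.
- fastener_head: Black head, 82 mm, in an aluminium ring (97 mm across, 16 mm above the lid); axis on the lid's centre line, 168.5 mm forward of the hinge line. A slot 30 wide, 14 deep, 82 mm long lies between two cheeks flush with the ring, edges bevelled 2.5 mm. Origin: middle of the slot's floor, 5 mm above the hinge line's height; y along the slot, x across, z out of the lid; orange mark at its -y end.
- fastener (a joint): Fastener angle, rad: 0 = unlocked (slot parallel to the front edge, orange mark right), growing clockwise from above, stop at 1.571 = locked (orange mark to the front). Needs 0.06 N m, up to 0.3 from 0.85 rad on, where its tongue under the lid runs under the housing's catch; it enters only with the lid pressed to within about 0.012 rad of shut, else it strikes the catch or passes over it.
- loupe: Loose black measuring loupe, upright cylinder 36 mm across, 47 mm tall, origin under its centre; right of the housing. Leave alone.
- standard_2: Loose bright steel sample, cylinder 36 mm across, 34 mm tall, origin under its centre; left of the housing. Leave alone.
- oil_bottle: Loose small cream oil bottle with a red cap, 36 mm across, 98 mm tall, origin under its centre; in front of the housing. Leave alone.
- screwdriver: Loose red-handled screwdriver lying on the worktop, 194 mm long, 27 mm thick, origin under its middle; front left. Leave alone.

How it is judged:
By the outcome, as a careful person would: the job done as asked, in the order asked, and still so for the second after the job is handed in, with the robot touching nothing.
It also fails if it takes over 58 s, if anything falls off the work surface, if the arm or the gripper's body presses on something with over 40 N, if the wrist force passes 120 N, or if a joint passes its speed limit or range.

## Working session

There is one attempt and no reset: what is moved stays moved. The work goes in short steps, Python scripts to look and compute and a shell command to move; the robot and the scene stay as the last step left them, time stands still between calls to the robot, and variables do not carry over. Pictures are saved under pics/ and viewed, at most 10 in all, crops included, and the job is handed in when it is done.

```bash
mkdir -p pics; ls; python3 - <<'E'
from bench import sensors, optics, manip
import cv2,numpy as np
o=sensors.get_obs();print({k:np.round(v,3).tolist() for k,v in o.items()},manip.tips_ahead)
for n in("top","side"):
    i=optics.camera_info(n);p,d=optics.read_camera(n);np.savez(f'{n}.npz',p=p,d=d,**i);cv2.imwrite(f'pics/{n}0.png',p)
    print(n,{k:np.round(v,3).tolist() for k,v in i.items()})
E
```

```text
pics
{'clock': 0.0, 'joint_positions': [-1.311, 0.427, 0.074, 1.607, -0.034, 1.111, -0.067], 'joint_velocities': [-0.001, -0.002, 0.0, -0.001, 0.002, 0.001, 0.001], 'joint_efforts': [0.0, -94.984, 3.761, -46.354, 0.019, 0.01, -0.0], 'position': [0.268, 0.619, 0.245], 'ee_rot': [0.203, 0.979, -0.001, -0.0], 'force': [-0.018, 0.05, 0.226], 'ft_torque': [-0.002, -0.003, 0.054], 'grip_force': 0.0, 'finger_gap': 0.086} 0.014
top {'fx': 450.378, 'fy': 450.378, 'cx': 318.335, 'cy': 236.508, 'k1': -0.043, 'R': [[0.178, -0.984, -0.01], [-0.895, -0.158, -0.417], [0.409, 0.083, -0.909]], 't': [-0.033, 0.522, 0.743]}
side {'fx': 454.951, 'fy': 454.951, 'cx': 314.1, 'cy': 240.186, 'k1': -0.075, 'R': [[-0.996, -0.09, 0.013], [-0.052, 0.452, -0.891], [0.074, -0.888, -0.455]], 't': [0.55, 0.087, 0.912]}
```

View pics/top0.png

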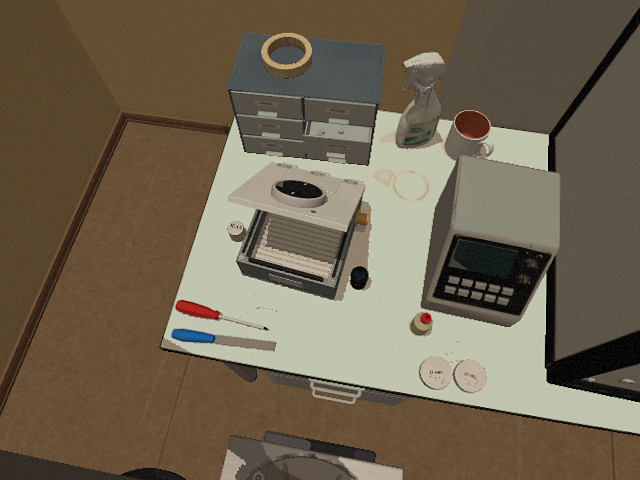

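View pics/side0.png

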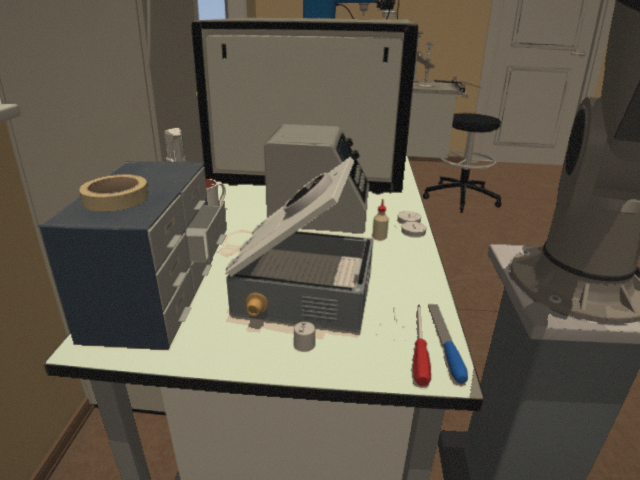

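The top view shows the housing at about (300,250) with its lid open roughly 40°. The sample is at (236,231), the loupe at (359,278), the bottle at (423,322) and the screwdriver at (222,315). The arm is out of view. Next I'll measure from depth.

```bash
cat > h.py <<'E'
import numpy as np,cv2
def slopes(i,u,v):
    x=(np.asarray(u,float)-i['cx'])/i['fx'];y=(np.asarray(v,float)-i['cy'])/i['fy'];a,b=x,y
    for _ in range(8):
        s=1+i['k1']*(a*a+b*b);a,b=x/s,y/s
    return a,b
def cloud(i,d):
    v,u=np.mgrid[:480,:640];a,b=slopes(i,u,v)
    P=np.stack([a*d,b*d,d],-1)-i['t'];W=P@i['R'];W[d==0]=np.nan
    return W
def onplane(i,u,v,z):
    a,b=slopes(i,u,v);r=np.stack([a,b,np.ones_like(a)],-1)@i['R'];c=-np.asarray(i['R']).T@i['t']
    return c+r*((z-c[2])/r[...,2])[...,None]
E
python3 - <<'E'
from h import *
for n in("top","side"):
    f=dict(np.load(n+'.npz'));W=cloud(f,f['d'])
    for u,v in ([(240,262),(337,290),(298,280),(236,228),(359,272),(425,318),(200,310),(265,327)] if n=="top" else [(305,330),(380,225),(372,268),(360,325),(423,370)]): print(n,u,v,W[v,u].round(3))
    m=(W[...,2]>.076)&(W[...,2]<.09)&(W[...,0]>.3)&(W[...,0]<1.)&(W[...,1]>-.1)&(W[...,1]<.5)
    out=np.zeros((480,640),np.uint8);out[m]=255
    k,l,s,c=cv2.connectedComponentsWithStats(out,connectivity=8)
    for j in range(1,k):
        if s[j,4]>80:
            q=W[l==j][:,:2].astype(np.float32);r=cv2.minAreaRect(q);print(n,s[j],np.round(r[0],3),np.round(r[1],3),r[2],cv2.boxPoints(r).round(3).tolist())
E
```

```text
top 240 262 [0.455 0.202 0.081]
top 337 290 [ 0.459  0.01  -0.003]
top 298 280 [0.443 0.086 0.068]
top 236 228 [0.545 0.243 0.033]
top 359 272 [ 0.489 -0.029  0.041]
top 425 318 [ 0.406 -0.16   0.082]
top 200 310 [0.361 0.27  0.024]
top 265 327 [0.353 0.137 0.015]
top [308 121  62  20 777] [0.798 0.063] [0.047 0.133] 2.9487862586975098 [[0.7710000276565552, 0.12800000607967377], [0.777999997138977, -0.004999999888241291], [0.8240000009536743, -0.003000000026077032], [0.8180000185966492, 0.12999999523162842]]
top [238 128  65  12 246] [0.757 0.212] [0.015 0.144] 1.7082741260528564 [[0.746999979019165, 0.2840000092983246], [0.7509999871253967, 0.14000000059604645], [0.7670000195503235, 0.14000000059604645], [0.7620000243186951, 0.2849999964237213]]
top [304 149  65  11 254] [0.729 0.059] [0.015 0.14 ] 3.125750780105591 [[0.7179999947547913, 0.1289999932050705], [0.7250000238418579, -0.010999999940395355], [0.7400000095367432, -0.009999999776482582], [0.7329999804496765, 0.1289999932050705]]
top [ 236  202  124   87 1405] [0.54  0.103] [0.201 0.192] 84.02593994140625 [[0.4339999854564667, 0.013000000268220901], [0.625, -0.007000000216066837], [0.6460000276565552, 0.19300000369548798], [0.45500001311302185, 0.21299999952316284]]
side 305 330 [0.544 0.251 0.034]
side 380 225 [ 0.413 -0.142  0.04 ]
side 372 268 [ 0.431 -0.014 -0.001]
side 360 325 [0.457 0.212 0.021]
side 423 370 [0.366 0.314 0.025]
side [  60  222  167   90 1582] [0.793 0.154] [0.345 0.151] 70.8577880859375 [[0.6650000214576721, 0.01600000075995922], [0.8080000281333923, -0.03400000184774399], [0.9210000038146973, 0.2930000126361847], [0.7789999842643738, 0.34200000762939453]]
side [ 226  231  148   67 1743] [0.56  0.102] [0.204 0.232] 84.37805938720703 [[0.4350000023841858, 0.012000000104308128], [0.6650000214576721, -0.010999999940395355], [0.6850000023841858, 0.19300000369548798], [0.45500001311302185, 0.2150000035762787]]
```

```bash
python3 - <<'E'
from h import *
yaw=-0.101;c=np.array([.560,.102]);ex=np.array([np.cos(yaw),np.sin(yaw)]);ey=np.array([-ex[1],ex[0]])
for n in("top","side"):
    f=dict(np.load(n+'.npz'));W=cloud(f,f['d']);p=W[...,:2]-c;X=p@ex;Y=p@ey;Z=W[...,2]
    m=(Z>.12)&(Z<.3)&(X>-.2)&(X<.1)&(abs(Y)<.1)&(abs(Y)>.06)
    th=np.arctan2(Z[m]-.087,.1185-X[m]);print(n,m.sum(),np.percentile(th,[10,50,90]).round(3),'Y',np.nanmin(Y[m]),np.nanmax(Y[m]),'X',X[m].min(),'Z',Z[m].max())
    a=np.polyfit(X[m],Z[m],1);print(a,np.arctan(-a[0]))
def w(x,y): return (c+x*ex+y*ey).round(4)
print('fast',w(-.05,0),'flat open',w(.1185-.1485*np.cos(.7),.075),'flat shut',w(-.03,.075))
E
python3 -m creep '[0,0,0.4,0,0,0, 0,0,0,0,0,0,0,0,0,0,0,0]' -1; python3 -c "
from bench import sensors,manip;print(manip.tips_ahead,sensors.get_obs()['position'],sensors.get_obs()['finger_gap'])"
```

```text
top 1928 [0.702 0.721 0.739] Y -0.09991887387476017 0.09997977013730079 X -0.06885758192093311 Z 0.24519053877779187
[-0.82289343  0.19056216] 0.6885453006852341
side 785 [0.707 0.723 0.745] Y -0.09999060853056674 0.09992488071173189 X -0.0680901211031009 Z 0.24428090725516174
[-0.83201928  0.19097206] 0.6939622709061044
fast [0.5103 0.107 ] flat open [0.5725 0.1761] flat shut [0.5377 0.1796]
clock: 0.48
position: [0.2683, 0.6192, 0.3076]
ee_rot: [0.203, 0.979, -0.0, -0.0]
force: [-0.4, 0.1, -1.3]
finger_gap: 0.0323
grip_force: 0.0
0.014 [0.26826058 0.61921119 0.30758652] 0.03230141449870045
```

The lid stands at about 0.69 rad and the housing yaw is −5.8°. I'm moving above the lid's flat with the fingers shut.

```bash
python3 -m creep '[0.155,-0.222,0,0,0,0.0587,0.155,-0.222,0,0,0,0.0587,0.155,-0.222,0,0,0,0.0587,0.155,-0.222,0,0,0,0.0587,0.155,-0.222,0,0,0,0.0587,0.155,-0.222,0,0,0,0.0587,0.155,-0.222,0,0,0,0.0587,0.155,-0.222,0,0,0,0.0587,0.155,-0.222,0,0,0,0.0587,0.155,-0.222,0,0,0,0.0587,0,0,0,0,0,0]'; python3 - <<'E'
from bench import sensors, optics
import cv2,numpy as np
o=sensors.get_obs();print(np.round(o['joint_positions'],3),o['finger_gap'])
i=optics.camera_info("wrist");p,d=optics.read_camera("wrist");np.savez('w1.npz',p=p,d=d,**i)
s,_=optics.read_camera("side");cv2.imwrite('pics/w1.png',np.hstack([cv2.resize(p,(400,300)),cv2.resize(s,(400,300))]))
E
```

```text
clock: 1.85
position: [0.5798, 0.1706, 0.3065]
ee_rot: [0.054, 0.999, -0.001, -0.0]
force: [0.9, 0.3, 0.8]
finger_gap: -0.0
grip_force: 0.0
[-0.636  0.267  0.299  1.71  -0.082  1.178  1.148] -3.6378492243013705e-07
```

View pics/w1.png

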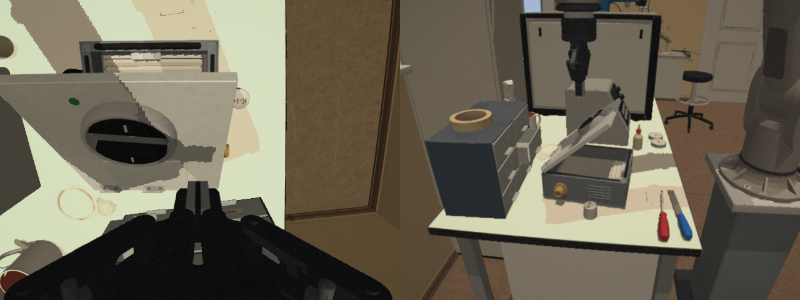

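The wrist view shows the fastener slot at about (125,140) and the shut fingers at (200,190) over the bare flat. The area is clear, so I'll lower to contact.

```bash
python3 -m creep '[0,0,-0.25,0,0,0,0,0,-0.25,0,0,0,0,0,0,0,0,0]'
python3 -m creep '[-0.03,0.003,-0.039,0,0,0,-0.027,0.003,-0.04,0,0,0,-0.024,0.002,-0.042,0,0,0,-0.021,0.002,-0.043,0,0,0,-0.018,0.002,-0.045,0,0,0]'
```

```text
clock: 2.33
position: [0.5757, 0.1759, 0.2046]
ee_rot: [0.05, 0.999, -0.001, -0.003]
force: [0.2, 0.5, 1.3]
finger_gap: 0.0001
grip_force: 0.0
clock: 2.95
position: [0.554, 0.1778, 0.1656]
ee_rot: [0.051, 0.999, 0.0, 0.0]
force: [-0.4, 0.1, 0.4]
finger_gap: 0.0002
grip_force: 0.4
```

```bash
python3 -m creep '[-0.015,0.002,-0.046,0,0,0,-0.012,0.001,-0.047,0,0,0,-0.008,0.001,-0.048,0,0,0,-0.005,0,-0.048,0,0,0,0,0,-0.048,0,0,0,0,0,0,0,0,0]'
python3 - <<'E'
from bench import sensors, optics
from h import *
p,d=optics.read_camera("top");i=optics.camera_info("top");W=cloud(i,d)
yaw=-0.101;c=np.array([.560,.102]);ex=np.array([np.cos(yaw),np.sin(yaw)]);ey=np.array([-ex[1],ex[0]])
q=W[...,:2]-c;X=q@ex;Y=q@ey;Z=W[...,2];m=(Z>.07)&(Z<.3)&(X>-.2)&(X<.1)&(Y<-.06)&(Y>-.1)
print(m.sum(),np.polyfit(X[m],Z[m],1),X[m].min()); cv2.imwrite('pics/t2.png',p[120:360,160:480])
E
```

```text
clock: 3.7
position: [0.546, 0.1783, 0.1178]
ee_rot: [0.051, 0.999, -0.0, -0.001]
force: [-0.2, -0.1, -0.2]
finger_gap: 0.0
grip_force: 0.0
2121 [-0.0606646  0.0979463] -0.12091253307538354
```

View pics/t2.png

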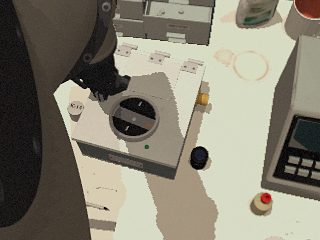

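The lid is down to about 0.06 rad in the top view, with the fastener at crop (135,118). Now I press it fully shut.

```bash
python3 -m creep '[0,0,-0.02,0,0,0,0,0,-0.015,0,0,0,0,0,0,0,0,0,0,0,0,0,0,0]'; python3 -m creep '[0,0,-0.015,0,0,0,0,0,-0.01,0,0,0,0,0,0,0,0,0,0,0,0,0,0,0]';python3 -m creep '[0,0,-0.012,0,0,0,0,0,0,0,0,0,0,0,0,0,0,0]'
```

```text
clock: 4.25
position: [0.5464, 0.1785, 0.1117]
ee_rot: [0.051, 0.999, 0.0, 0.0]
force: [-0.4, -0.1, 0.2]
finger_gap: 0.0006
grip_force: 0.0
clock: 4.75
position: [0.5464, 0.1786, 0.1067]
ee_rot: [0.051, 0.999, 0.0, 0.0]
force: [-0.3, 0.2, 3.5]
finger_gap: -0.0004
grip_force: 1.8
clock: 5.12
position: [0.5464, 0.1786, 0.1045]
ee_rot: [0.051, 0.999, 0.0, 0.0]
force: [-2.1, 0.3, 9.0]
finger_gap: -0.0003
grip_force: 4.6
```

```bash
python3 -m creep '[0,0,-0.012,0,0,0,0,0,0,0,0,0,0,0,0,0,0,0]';python3 -m creep '[0,0,-0.01,0,0,0,0,0,0,0,0,0,0,0,0,0,0,0]'
```

```text
clock: 5.5
position: [0.5465, 0.1787, 0.1035]
ee_rot: [0.051, 0.999, 0.001, 0.0]
force: [-11.6, -3.1, 37.1]
finger_gap: 0.0
grip_force: 18.4
clock: 5.88
position: [0.5466, 0.1788, 0.103]
ee_rot: [0.051, 0.999, 0.001, 0.0]
force: [-22.6, -5.2, 64.8]
finger_gap: -0.0001
grip_force: 32.3
```

The lid is pressed shut, hitting a firm stop at TCP z ≈ 0.1035. I'll lift, half-open the fingers, go above the fastener and look.

```bash
python3 -m creep '[0,0,0.25,0,0,0,-0.06,-0.12,0.25,0,0,0,-0.06,-0.12,0,0,0,0,-0.06,-0.12,0,0,0,0,0,0,0,0,0,0,0,0,0,0,0,0]' -0.06; python3 - <<'E'
from bench import sensors, optics
from h import *
i=optics.camera_info("wrist");p,d=optics.read_camera("wrist");np.savez('w3.npz',p=p,d=d,**i)
s,ds=optics.read_camera("top");j=optics.camera_info("top");np.savez('t3.npz',p=s,d=ds,**j)
cv2.imwrite('pics/w3.png',np.hstack([cv2.resize(p,(520,390)),cv2.resize(s[180:330,210:320],(280,390))]))
E
```

```text
clock: 6.62
position: [0.5102, 0.1067, 0.1993]
ee_rot: [0.051, 0.999, -0.0, -0.0]
force: [-0.3, -0.4, 0.1]
finger_gap: 0.04
grip_force: 0.0
```

View pics/w3.png

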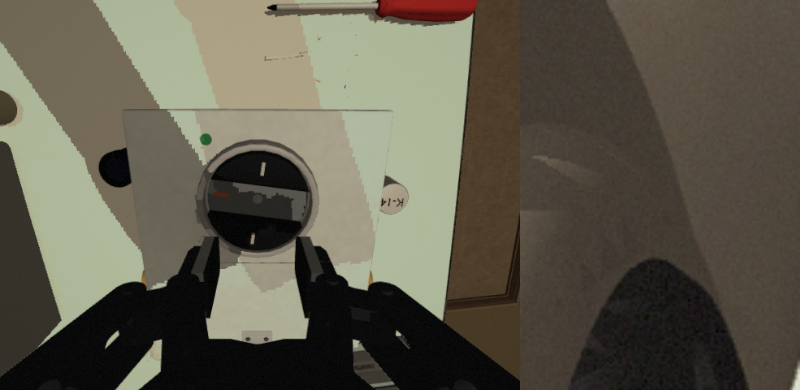

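The slot centre is at about (258,198) in the wrist view. It is tilted some 8° relative to the lid, with the orange mark at (220,194). I'll measure the centre and angle from depth.

```bash
python3 - <<'E'
from h import *
f=dict(np.load('w3.npz'));W=cloud(f,f['d']);p=f['p'];hsv=cv2.cvtColor(p,cv2.COLOR_BGR2HSV)
yaw=-0.101;c=np.array([.5103,.107]);ex=np.array([np.cos(yaw),np.sin(yaw)]);ey=np.array([-ex[1],ex[0]])
q=W[...,:2]-c;X=q@ex;Y=q@ey;Z=W[...,2]
lid=(abs(Y)<.095)&(abs(Y)>.06)&(abs(X)<.05);print('lid',np.polyfit(X[lid],Z[lid],1))
a=np.polyfit(X[lid],Z[lid],1);H=Z-np.polyval(a,X);R=np.hypot(X,Y)
top=(H>.011)&(H<.022)&(R<.06)
h,w=top.shape;pts=q[top].astype(np.float32);(cc,r)=cv2.minEnclosingCircle(pts);print('ring',np.array(cc)+c,r,'local',cc@np.c_[ex,ey])
fl=(H<.006)&(R<.036)&(Y>-.05)
pf=q[fl].astype(np.float32);print(fl.sum(),'floorH',np.median(H[fl]));rr=cv2.minAreaRect(pf);print(np.array(rr[0])+c,rr)
cv2.imwrite('pics/m.png',np.hstack([(top*255),(fl*255)]).astype(np.uint8)[150:420:1,200:1100])
o=(hsv[...,0]<14)&(hsv[...,1]>140)&(hsv[...,2]>60)&(R<.06);v,u=np.nonzero(o);print('orange',len(u),np.median(u),np.median(v),np.median(W[o],0))
P=lambda u,v,z:onplane(f,np.array(u)*640/520,np.array(v)*480/390,z)
t=P([263,252],[169,240],.111);print('ticks',t, t.mean(0));dd=t[0]-t[1];print('angle of slot-normal rel lid x deg',np.degrees(np.arctan2(dd[:2]@ey,-(dd[:2]@-ex))))
E
```

```text
lid [-0.19488154  0.11000396]
ring [0.5103 0.107 ] 0.0 local [0. 0.]
8859 floorH -0.004337375052911915
[0.5099244  0.10693301] ((-0.0003756023943424225, -6.698817014694214e-05), (0.07119922339916229, 0.0717441737651825), 12.540472984313965)
orange 83 271.0 239.0 [0.50249855 0.07902495 0.09785296]
ticks [[0.4825957  0.11518234 0.111     ]
 [0.53970755 0.10079039 0.111     ]] [0.51115162 0.10798636 0.111     ]
angle of slot-normal rel lid x deg 171.6430508093341
```

View pics/m.png

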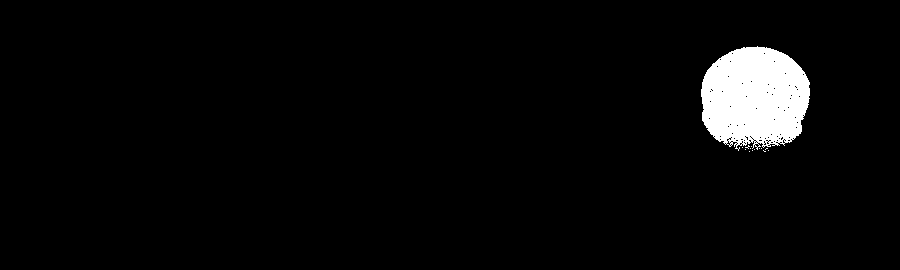

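```bash
python3 -m creep '[0.003,0.004,0,0,0,-0.145,0,0,0,0,0,-0.145,0,0,-0.15,0,0,0,0,0,-0.15,0,0,0,0,0,0,0,0,0]'; python3 - <<'E'
from bench import sensors, optics
from h import *
i=optics.camera_info("wrist");p,d=optics.read_camera("wrist");np.savez('w4.npz',p=p,d=d,**i)
cv2.imwrite('pics/w4.png',p[150:430,150:510])
E
```

```text
clock: 7.35
position: [0.5098, 0.1074, 0.138]
ee_rot: [0.126, 0.992, -0.001, -0.002]
force: [0.1, 0.2, 0.9]
finger_gap: 0.0401
grip_force: 0.0
```

View pics/w4.png

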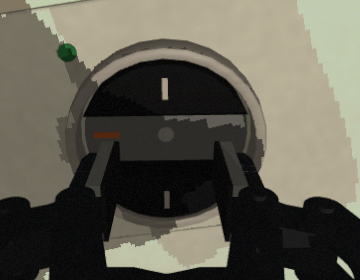

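The slot is now level in the wrist view, its centre at crop (166,134) and the fingers symmetric at 108 and 232. I'll lower in.

```bash
python3 -m creep '[0,0,-0.06,0,0,0,0,0,-0.06,0,0,0,0,0,0,0,0,0,0,0,0,0,0,0]';  python3 -m creep '[0,0,-0.015,0,0,0,0,0,-0.015,0,0,0,0,0,0,0,0,0,0,0,0,0,0,0]'
```

```text
clock: 7.9
position: [0.511, 0.1073, 0.1159]
ee_rot: [0.126, 0.992, -0.0, 0.0]
force: [0.6, 0.4, 0.4]
finger_gap: 0.0399
grip_force: 0.0
clock: 8.4
position: [0.5109, 0.1073, 0.1098]
ee_rot: [0.126, 0.992, -0.0, -0.0]
force: [0.0, -0.3, -0.0]
finger_gap: 0.0403
grip_force: 0.0
```

```bash
for i in 1; do python3 -m creep '[0,0,-0.015,0,0,0,0,0,-0.015,0,0,0,0,0,0,0,0,0]'; done;  python3 -m creep '[0,0,-0.015,0,0,0,0,0,0,0,0,0,0,0,0,0,0,0]'
```

```text
clock: 8.78
position: [0.5108, 0.1074, 0.1043]
ee_rot: [0.126, 0.992, 0.0, -0.0]
force: [-5.8, -0.7, 16.4]
finger_gap: 0.0403
grip_force: 8.2
clock: 9.15
position: [0.5111, 0.1074, 0.1033]
ee_rot: [0.127, 0.992, 0.001, 0.0]
force: [-21.7, -3.8, 63.3]
finger_gap: 0.0403
grip_force: 31.5
```

The tips are on the slot floor and the lid is firmly shut. I'll ease the press to about 35 N and turn clockwise.

```bash
python3 -m creep '[0,0,0.008,0,0,0,0,0,0,0,0,-0.15,0,0,0,0,0,-0.15,0,0,0,0,0,-0.15,0,0,0,0,0,-0.15,0,0,0,0,0,-0.15,0,0,0,0,0,-0.15,0,0,0,0,0,0]'; python3 -c "
from bench import sensors;print(sensors.get_obs()['ft_torque'])"
```

```text
clock: 10.15
position: [0.511, 0.1069, 0.1038]
ee_rot: [0.355, 0.935, 0.0, -0.0]
force: [-13.2, -4.6, 40.7]
finger_gap: 0.0403
grip_force: 20.0
[-1.28476727  2.87308912 -0.04988481]
```

```bash
python3 -m creep '[0,0,0,0,0,-0.15,0,0,0,0,0,-0.15,0,0,0,0,0,-0.15,0,0,0,0,0,-0.15,0,0,0,0,0,-0.15,0,0,0,0,0,-0.15,0,0,0,0,0,-0.15,0,0,0,0,0,0]'; python3 -c "
from bench import sensors;print(sensors.get_obs()['ft_torque'])";python3 -m creep '[0,0,0,0,0,-0.15,0,0,0,0,0,-0.15,0,0,0,0,0,-0.15,0,0,0,0,0,-0.15,0,0,0,0,0,-0.1,0,0,0,0,0,0]'; python3 -c "
from bench import sensors;print(sensors.get_obs()['ft_torque'])"
```

```text
clock: 11.15
position: [0.5109, 0.1063, 0.1038]
ee_rot: [0.596, 0.803, -0.0, -0.0]
force: [-14.2, -8.6, 43.8]
finger_gap: 0.0401
grip_force: 21.7
[-1.81646513  3.24313649 -0.06526067]
clock: 11.9
position: [0.5106, 0.106, 0.1037]
ee_rot: [0.732, 0.681, -0.0, -0.0]
force: [-16.8, -11.1, 46.6]
finger_gap: 0.0402
grip_force: 23.3
[-2.21023914  3.72857402 -0.00600651]
```

```bash
for k in 1; do python3 -m creep '[0,0,0,0,0,-0.1,0,0,0,0,0,-0.1,0,0,0,0,0,0]'; python3 -c "
from bench import sensors;print(sensors.get_obs()['ft_torque'])"; done; python3 -m creep '[0,0,0,0,0,-0.1,0,0,0,0,0,-0.1,0,0,0,0,0,0]'; python3 -c "
from bench import sensors;print(sensors.get_obs()['ft_torque'])"
```

```text
clock: 12.28
position: [0.5112, 0.1067, 0.1038]
ee_rot: [0.767, 0.642, 0.0, -0.0]
force: [-13.1, -6.4, 41.8]
finger_gap: 0.0401
grip_force: 20.9
[-1.30191715e+00  2.85605921e+00  5.32137651e-04]
clock: 12.65
position: [0.512, 0.1069, 0.1039]
ee_rot: [0.799, 0.601, 0.001, 0.0]
force: [-7.8, -5.5, 37.6]
finger_gap: 0.0402
grip_force: 23.8
[-1.07557587  1.74246633  0.42897608]
```

```bash
python3 -m creep '[0,0,0,0,0,-0.06,0,0,0,0,0,-0.06,0,0,0,0,0,0]'; python3 - <<'E'
from bench import sensors,optics
from h import *
print(sensors.get_obs()['ft_torque'])
i=optics.camera_info("wrist");p,d=optics.read_camera("wrist");np.savez('w5.npz',p=p,d=d,**i);cv2.imwrite('pics/w5.png',p[100:460,100:540])
E
```

```text
clock: 13.02
position: [0.5119, 0.1068, 0.1039]
ee_rot: [0.817, 0.577, 0.001, 0.0]
force: [-8.3, -6.5, 39.1]
finger_gap: 0.0401
grip_force: 56.4
[-1.55580631  1.80195355  2.80197721]
```

View pics/w5.png

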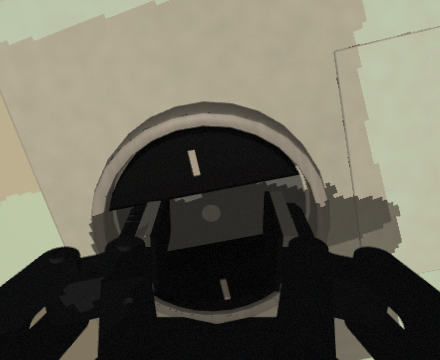

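At the stop: torque rose to 2.8 N m and the slot lies along the lid's front-back axis, ticks at (194,163) and (225,289). I'll back off within the play, lift clear and check.

```bash
python3 -m creep '[0,0,0.01,0,0,0.15,0,0,0,0,0,0.18,0,0,0,0,0,0,0,0,0.1,0,0,0,0,0,0.25,0,0,0,0,0,0.25,0,0,0,0,0,0,0,0,0]'; python3 - <<'E'
from bench import sensors,optics
from h import *
i=optics.camera_info("wrist");p,d=optics.read_camera("wrist");np.savez('w6.npz',p=p,d=d,**i);cv2.imwrite('pics/w6.png',p)
W=cloud(i,d);yaw=-0.101;c=np.array([.5103,.107]);ex=np.array([np.cos(yaw),np.sin(yaw)]);ey=np.array([-ex[1],ex[0]])
q=W[...,:2]-c;X=q@ex;Y=q@ey;Z=W[...,2];lid=(abs(Y)<.095)&(abs(Y)>.06)&(abs(X)<.06)&(Z<.11);a=np.polyfit(X[lid],Z[lid],1);print(lid.sum(),a)
E
```

```text
clock: 13.95
position: [0.5125, 0.1078, 0.2274]
ee_rot: [0.764, 0.645, 0.003, 0.0]
force: [0.2, -0.4, -0.7]
finger_gap: 0.0398
grip_force: 0.0
12454 [-0.00403821  0.09034374]
```

View pics/w6.png

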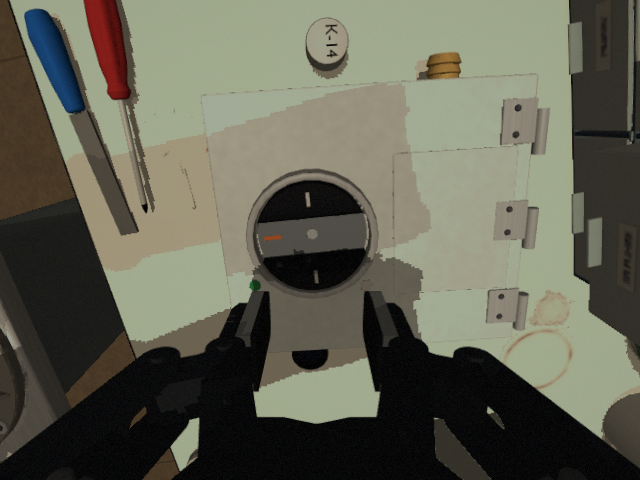

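Lid fit: slope 0.004, height 0.0903, so it is flush. The orange mark at (272,238) points to the front. One check of the slot angle, then I hand in.

```bash
python3 - <<'E'
from h import *
f=dict(np.load('w6.npz'));t=onplane(f,np.array([308,316.]),np.array([200,276.]),.106)
d=t[0]-t[1];print('fastener rad',np.pi/2-(np.arctan2(d[1],d[0])-(np.pi/2-.101)))
e=onplane(f,np.array([203,537.]),np.array([96,74.]),.09);d=e[1]-e[0];print('lid yaw',np.arctan2(d[1],d[0]))
E
```

```text
fastener rad 1.543145787467971
lid yaw -0.10433686256558458
```

```bash
python3 -c "
from bench import manip;print(manip.job_done())"
```

```text
the job is handed in; nothing more can be done
None
```

The lid is shut and locked flush: the fastener was turned clockwise to its stop (measured 1.54 rad, lid slope 0.004), I never reached for the loose items, and the job was handed in at about 14 s.

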